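# Find the tired spring foot and mark it

## Robot

A 7-joint arm with a two-finger parallel gripper is mounted at the origin on the work surface. World frame = base frame: x ahead of the robot, y to its left, z up, the work surface at z = 0. Lengths are in m, angles in rad, forces in N, time in s.
With the tool pointing down it reaches from about 0.425 to 0.925 m from the base axis. Payload 6.8 kg.
Tool frame: the origin (TCP) lies on the centre line of the jaws, within the pads' length; the fingertips stand 17 mm ahead of it and the grasp point (between the pads) lies 2 mm behind it; z points along the fingers, x is the direction in which the jaws open and shut, and the axes are right-handed (so a half turn about z gives the same grasp; the last joint's range is limited). The gripper opens to 85 mm and grips with 20 to 120 N. Pads are 22 mm wide; open, the fingers measure 114 mm over their backs; the gripper's body (76 mm by 85 mm) begins 54 mm behind the grasp point. The pads swing forward as they close: fully open they stand 13 mm farther back than shut.
Start: joints at [-1.26, 0.477, 0.022, 1.555, -0.011, 1.109, -0.083], TCP at [0.274, 0.617, 0.248] pointing down, gripper open.
Joint ranges: [-2.96, 2.96], [-0.34, 2.1], [-1.41, 1.46], [0.24, 2.44], [-1.37, 4.51], [0.17, 1.92], [-2.96, 2.96]. Speed limits (rad/s): [2.39, 2.39, 3.14, 3.14, 3.14, 3.14, 3.14].

## Interface

Orientations are given as a rotation vector (axis times angle).
In Python, from bench import r gives the robot as it stands.
- The arm moves only by the tool arm_command, never from a script. Its argument "increments" is a list of rows, each a list of 3 entries, a list of its own where there are three numbers: the shift along the world's x, y, z in m, then the turn, a rotation vector about the world's x, y, z in rad, then the opening in per cent of the stroke, from 0 (shut) to 100 (fully open). A call has 1 to 10 rows; each row is the pose to reach, as a shift and turn from the pose commanded when the call began; what a row does not reach only later rows make up. A row lasts 1/10 s, in which the tool goes at most 50 mm and 8.59 degrees, less where a joint would pass 70% of its speed; a pose out of reach is approached as far as the arm can. A call with a gripper value outside its range is refused whole. The fingers move at their own pace and stop on an object; "newtons" is the grip in N (left out, the last holds). Time passes only in rows, so rows that repeat a pose let the fingers close. It gives the time, the measured TCP pose, the force and the opening at its end, in the units of the state.
- r.get_obs(): the state, without advancing time (a new reading comes with each control period).
- r.grab_frame(name): name is "side" or "top"; returns the picture (400x640x3 uint8, blue, green, red); there is no depth.
- r.camera_model(name): a dict with "camera_matrix" (3x3 intrinsics, pixels), "camera_from_world" (4x4, takes a point from world to camera coordinates). Camera axes: x right, y down, z forward; pixel columns grow to the right and rows downward; lengths in m; the calibration is good to about 2 mm. A picture is of the moment at which its call begins. camera_model takes no time and is no camera call.
- r.hand_in(): hands the job in, once; it reports no verdict.
The state is a dict: "clock": time; "joints": joint angles; "qvel": joint speeds; "tau": joint torques, N m; "tcp_pos": TCP position; "orientation": TCP orientation; "contact_force": force on the tool from outside, world axes, zero at the start; "moment": the same for the moment, N m; "grip_width": finger opening in m.
Only numpy, scipy, OpenCV 4.12 (cv2) and the standard library are available. Lean on these libraries where they do the work, as an engineer would, in place of code of your own. Each camera call takes 0.05 s, during which the arm holds its last target. There are 200 camera calls.

## Task

Three spring feet from the centrifuge are mounted in a check jig on the lab bench. Press each rubber pad down with a fingertip and let it come back, to find which spring is the softest; only after trying all three, push the white tag on the same foot all the way down. Leave the other two tags up, pick nothing up, and leave the other things on the bench where they are.

Things in the scene. Friction and masses are not known exactly. Their poses are not given: they have to be found in the camera images.
- pad_left (a point): Left station (as the robot sees it): centre of the top of its round black rubber pad when free, 84 mm above the bench; a fixed point of the jig. Pad 48 mm diameter, 12 thick, moves only straight down on its spring, stop at 14 mm; starts at about 1.4 N (0.6 of it ring drag), then 0.35 (softest), 0.62 or 1.1 N per mm. In this frame (z up) its tag is 63 mm away at -x, its gauge post 46 mm at +y.
- tag_left (a point): Left station: centre of the flat top of its tag when up, 83 mm above the bench; a fixed point of the jig. The tag is a white T-shaped tab, top 18 x 32 mm (x by y of this frame), that slides 16 mm straight down in a grey slotted housing, 22 x 38 mm, until its head lies on the housing, top then 67 mm above the bench.
- ring_left (a joint): Left station's gauge: a white drag ring, 20 mm across, on a thin post 78 mm high before a white scale plate (12 mm beyond the post, also 78 mm high). A small arm on the pad pushes the ring down and it stays at the deepest point the pad has reached: 0 at the start, to 0.014 m.
- pad_middle (a point): Middle station (as the robot sees it): centre of the top of its round black rubber pad when free, 84 mm above the bench; a fixed point of the jig. Pad 48 mm diameter, 12 thick, moves only straight down on its spring, stop at 14 mm; starts at about 1.4 N (0.6 of it ring drag), then 0.35 (softest), 0.62 or 1.1 N per mm. In this frame (z up) its tag is 63 mm away at -x, its gauge post 46 mm at +y.
- tag_middle (a point): Middle station: centre of the flat top of its tag when up, 83 mm above the bench; a fixed point of the jig. The tag is a white T-shaped tab, top 18 x 32 mm (x by y of this frame), that slides 16 mm straight down in a grey slotted housing, 22 x 38 mm, until its head lies on the housing, top then 67 mm above the bench.
- ring_middle (a joint): Middle station's gauge: a white drag ring, 20 mm across, on a thin post 78 mm high before a white scale plate (12 mm beyond the post, also 78 mm high). A small arm on the pad pushes the ring down and it stays at the deepest point the pad has reached: 0 at the start, to 0.014 m.
- pad_right (a point): Right station (as the robot sees it): centre of the top of its round black rubber pad when free, 84 mm above the bench; a fixed point of the jig. Pad 48 mm diameter, 12 thick, moves only straight down on its spring, stop at 14 mm; starts at about 1.4 N (0.6 of it ring drag), then 0.35 (softest), 0.62 or 1.1 N per mm. In this frame (z up) its tag is 63 mm away at -x, its gauge post 46 mm at +y.
- tag_right (a point): Right station: centre of the flat top of its tag when up, 83 mm above the bench; a fixed point of the jig. The tag is a white T-shaped tab, top 18 x 32 mm (x by y of this frame), that slides 16 mm straight down in a grey slotted housing, 22 x 38 mm, until its head lies on the housing, top then 67 mm above the bench.
- ring_right (a joint): Right station's gauge: a white drag ring, 20 mm across, on a thin post 78 mm high before a white scale plate (12 mm beyond the post, also 78 mm high). A small arm on the pad pushes the ring down and it stays at the deepest point the pad has reached: 0 at the start, to 0.014 m.
- tag_of_soft (a joint): Tag of the softest spring, wherever that is: which station has it changes and is not told. 0 up (as at the start), 0.016 m fully down. It takes about 3 N and stays where it is left.
- tag_of_mid (a joint): Tag of the middle spring, wherever that is: which station has it changes and is not told. 0 up (as at the start), 0.016 m fully down. It takes about 3 N and stays where it is left.
- tag_of_firm (a joint): Tag of the firmest spring, wherever that is: which station has it changes and is not told. 0 up (as at the start), 0.016 m fully down. It takes about 3 N and stays where it is left.
- jig: Check jig: aluminium plate 150 x 530 x 12 mm fixed to the bench, origin at the centre of its underside, z up, +y to its left station. It carries three outwardly equal spring feet in a row along y, 180 mm apart; each foot is a grey plate 130 x 70 x 14 mm with a rubber pad on a coil spring and, on the side near the robot, a white tag.
- reagent_bottle: Small amber bottle, 40 mm diameter, 75 mm high, loose, standing on the jig's plate between two stations. Bystander. Origin at the centre of its underside.
- sample_jar: Small clear jar, 40 mm diameter, 45 mm high, loose, standing on the jig's plate between two stations. Bystander. Origin at the centre of its underside.
- tube_rack: White tube block 70 x 170 x 30 mm with capped microtubes to 44 mm height, loose, beyond the jig. Bystander. Origin at the centre of its underside.
- petri_dish: Flat clear dish, 90 mm diameter, 15 mm high, loose, beside the jig's left end. Bystander. Origin at the centre of its underside.
- tip_box: Pipette tip box with blue lid, 88 x 123 x 60 mm, loose, beyond the jig. Bystander. Origin at the centre of its underside.
- beaker: Empty glass beaker, 60 mm diameter, 70 mm high, loose, beyond the jig. Bystander. Origin at the centre of its underside.
- spatula: Steel spatula 170 mm long lying flat beside the jig's right end, loose. Bystander.

How it is judged:
On the way, in this order (a step that is already met when the one before it is completed fails the run):
1. all three pads have been pressed (each drag ring at least 2 mm down) while all three tags are still up (value of joint each of ring_left, ring_middle, ring_right above 0.002 m and value of joint each of tag_of_soft, tag_of_mid, tag_of_firm below 0.005 m), for 0.1 s.
2. the softest spring's tag is pushed fully down (value of joint tag_of_soft above 0.013 m and value of joint each of tag_of_mid, tag_of_firm below 0.005 m), for 0.2 s.
At the end, for the whole second after the job is handed in: The softest spring's tag is at least 13 mm of its 16 mm down, the other two tags are less than 5 mm down, every drag ring shows that its pad was pressed at least 2 mm, and every loose bystander is within 20 mm of where it was (all of step 2 and value of joint each of ring_left, ring_middle, ring_right above 0.002 m and distance of each of reagent_bottle, sample_jar, tube_rack, petri_dish, tip_box, beaker, spatula from where it was at the start of the episode below 0.02 m); the robot touches nothing.
It fails at once if the tag of a spring that is not the softest is pushed down (5 mm or more) (value of joint any of tag_of_mid, tag_of_firm above 0.005 m).
It fails at once if a loose bystander is lifted, carried or shifted by more than 20 mm (distance of any of reagent_bottle, sample_jar, tube_rack, petri_dish, tip_box, beaker, spatula from where it was at the start of the episode above 0.02 m).
It also fails if it takes over 48 s, if anything falls off the work surface, if the arm or the gripper's body presses on something with over 40 N, if the wrist force passes 120 N, or if a joint passes its speed limit or range.

## Working session

There is one attempt and no reset: what is moved stays moved. The work goes in short steps, Python scripts to look and compute and a tool call to move; the robot and the scene stay as the last step left them, time stands still between calls to the robot, and variables do not carry over. Pictures are saved under pics/ and viewed, about 8 in all and at most 12, crops included, and the job is handed in when it is done.

Besides the shell and the picture viewer there is one more tool, called after "Call:" in YAML: its name, and indented under it one key for each argument. arm_command: Moves the arm, as the interface text tells. Its arguments: {"type":"object","properties":{"increments":{"type":"array","items":{"type":"array"}},"newtons":{"type":"number"}},"required":["increments"]}

```bash
mkdir -p pics; python3 - <<'E'
from bench import r
import cv2,numpy as np
for n in("top","side"):
    cv2.imwrite(f"pics/{n}0.png",r.grab_frame(n)); m=r.camera_model(n); print(n,np.round(m["camera_matrix"],1).tolist(),np.round(m["camera_from_world"],3).tolist())
o=r.get_obs();print({k:np.round(v,3).tolist() for k,v in o.items()})
E
```

```text
top [[470.6, 0.0, 315.5], [0.0, 470.6, 192.0], [0.0, 0.0, 1.0]] [[0.017, -1.0, 0.011, -0.017], [-0.988, -0.019, -0.152, 0.609], [0.152, -0.008, -0.988, 1.425], [0.0, 0.0, 0.0, 1.0]]
side [[379.5, 0.0, 321.0], [0.0, 379.5, 195.1], [0.0, 0.0, 1.0]] [[0.704, -0.711, 0.012, -0.424], [-0.438, -0.447, -0.78, 0.341], [0.56, 0.543, -0.626, 0.723], [0.0, 0.0, 0.0, 1.0]]
{'clock': 0.1, 'joints': [-1.26, 0.478, 0.022, 1.556, -0.011, 1.109, -0.083], 'qvel': [0.002, -0.002, -0.0, -0.004, 0.001, -0.001, -0.003], 'tau': [0.005, -59.777, 1.614, -28.196, 0.013, 0.005, 0.0], 'tcp_pos': [0.274, 0.616, 0.247], 'orientation': [2.634, 1.711, -0.002], 'contact_force': [0.116, 0.611, 0.236], 'moment': [0.039, -0.056, -0.004], 'grip_width': 0.085}
```

View pics/top0.png

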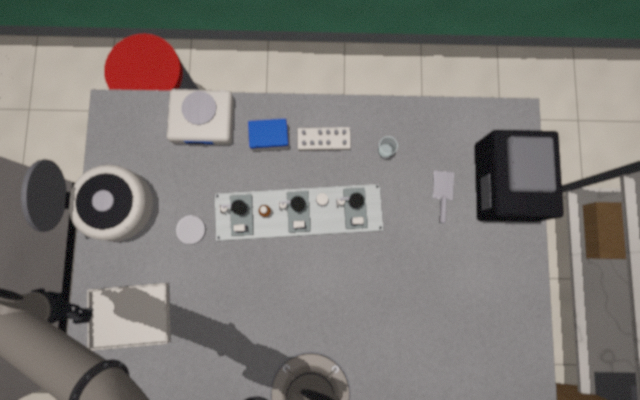

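View pics/side0.png

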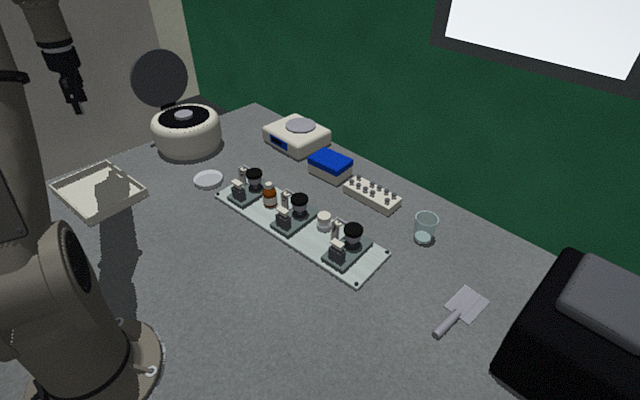

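The top view shows the pads at about (239,207), (298,204) and (356,201), with the tags just below them at about (240,228), (299,225) and (358,221). The side view shows the same row, with the amber bottle between left and middle and the jar between middle and right. I'll enlarge the top view.

```bash
python3 - <<'E'
import cv2
i=cv2.imread("pics/top0.png")[178:243,208:388]
cv2.imwrite("pics/c1.png",cv2.resize(i,None,fx=4.4,fy=4.4,interpolation=cv2.INTER_CUBIC))
E
cat > h.py <<'E'
from bench import r
import numpy as np
def w(n,u,v,z):
    m=r.camera_model(n);K=np.array(m["camera_matrix"]);T=np.array(m["camera_from_world"])
    d=T[:3,:3].T@np.linalg.solve(K,[u,v,1]);c=-T[:3,:3].T@T[:3,3]
    return c+d*(z-c[2])/d[2]
def px(n,p):
    m=r.camera_model(n);T=np.array(m["camera_from_world"]);q=np.array(m["camera_matrix"])@(T[:3,:3]@p+T[:3,3]);return q[:2]/q[2]
E
```

```text
(no output)
```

View pics/c1.png

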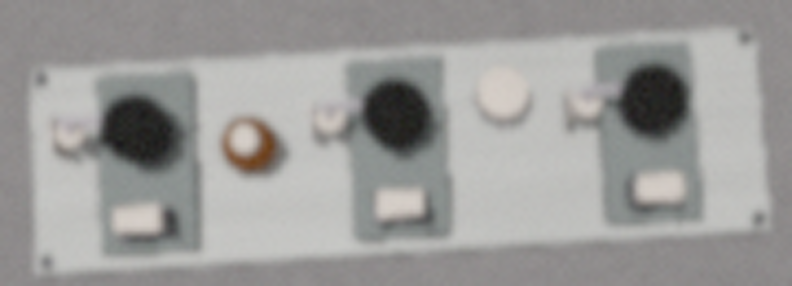

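The crop shows the pads at (138,130), (397,115) and (654,100), and the tags at (138,220), (400,204) and (659,188).

```bash
python3 - <<'E'
from h import *
f=lambda u,v:(208+(u+.5)/4.4-.5,178+(v+.5)/4.4-.5)
P=[w("top",*f(*p),.084) for p in((138,130),(397,115),(654,100))]
T=[w("top",*f(*p),.083) for p in((138,220),(400,204),(659,188))]
P,T=np.array(P),np.array(T)
C=[w("top",*f(*p),.012) for p in((41,78),(745,38),(47,262),(758,218))]
print(P.round(4),T.round(4),np.linalg.norm(P-T,axis=1),np.linalg.norm(np.diff(P,axis=0),axis=1),np.linalg.norm(np.diff(T,axis=0),axis=1),np.round(C,3))
d=P[0]-P[2];print("yaw",np.arctan2(-d[0],d[1]), [np.arctan2((p-t)[1],(p-t)[0]) for p,t in zip(P,T)])
from scipy.spatial.transform import Rotation as R
o=r.get_obs();print(R.from_rotvec(o["orientation"]).as_matrix().round(3))
E
```

```text
[[ 0.5523  0.225   0.084 ]
 [ 0.5661  0.0472  0.084 ]
 [ 0.5798 -0.13    0.084 ]] [[ 0.4906  0.2226  0.083 ]
 [ 0.5048  0.0438  0.083 ]
 [ 0.519  -0.1338  0.083 ]] [0.06183787 0.06139371 0.06093011] [0.17829349 0.17778469] [0.17932451 0.17816873] [[ 0.597  0.308  0.012]
 [ 0.637 -0.203  0.012]
 [ 0.465  0.297  0.012]
 [ 0.505 -0.212  0.012]]
yaw 0.07726881043229099 [np.float64(0.039565697671521544), np.float64(0.056089851075480354), np.float64(0.06222226852697021)]
[[ 0.407  0.914 -0.001]
 [ 0.914 -0.407 -0.002]
 [-0.002  0.    -1.   ]]
```

Call:
arm_command:
  increments:
    - [[0.028,-0.039,0],[0,0,0.05],0]
    - [[0.056,-0.078,0],[0,0,0.1],0]
    - [[0.083,-0.117,0],[0,0,0.15],0]
    - [[0.111,-0.156,0],[0,0,0.2],0]
    - [[0.139,-0.195,0],[0,0,0.25],0]
    - [[0.167,-0.234,-0.01],[0,0,0.3],0]
    - [[0.195,-0.273,-0.03],[0,0,0.35],0]
    - [[0.222,-0.312,-0.05],[0,0,0.4],0]
    - [[0.25,-0.351,-0.07],[0,0,0.45],0]
    - [[0.278,-0.39,-0.088],[0,0,0.496],0]

```text
clock: 1.1
tcp_pos: [0.5492, 0.2302, 0.1617]
orientation: [-2.131, -2.308, 0.001]
contact_force: [0.6, 0.5, 0.3]
grip_width: 0.0
```

Call:
arm_command:
  increments:
    - [[0,0,0],[0,0,0],0]
    - [[0,0,0],[0,0,0],0]
    - [[0,0,0],[0,0,0],0]
    - [[0,0,0],[0,0,0],0]

```text
clock: 1.5
tcp_pos: [0.5481, 0.2337, 0.1631]
orientation: [-2.131, -2.308, -0.001]
contact_force: [0.1, -0.4, 0.8]
grip_width: 0.0
```

```bash
python3 - <<'E'
from h import *
import cv2
from scipy.spatial.transform import Rotation as R
a=r.grab_frame("top");b=r.grab_frame("side");o=r.get_obs()
print(o["tcp_pos"],o["contact_force"],R.from_rotvec(o["orientation"]).as_matrix().round(3).tolist())
t=np.array(o["tcp_pos"])-[0,0,.017]
for n in("top","side"):print(n,px(n,t),px(n,np.array([.552,.2265,.084])))
A=cv2.resize(a[178:243,208:388],None,fx=4.2,fy=4.2,interpolation=cv2.INTER_CUBIC)
B=cv2.resize(b[130:210,205:295],None,fx=4,fy=4,interpolation=cv2.INTER_CUBIC)
c=np.zeros((600,760,3),np.uint8);c[:A.shape[0],:A.shape[1]]=A[:,:760];c[275:275+B.shape[0],:B.shape[1]]=B
cv2.imwrite("pics/c2.png",c)
E
```

```text
[0.54827216 0.23335254 0.16313316] [0.16037012 0.46320241 0.22963785] [[-0.079, 0.997, 0.0], [0.997, 0.079, 0.001], [0.001, 0.0, -1.0]]
top [232.80987228 205.92305344] [238.47965986 207.25879671]
side [249.00092222 153.32268692] [253.75152297 171.91352204]
```

View pics/c2.png

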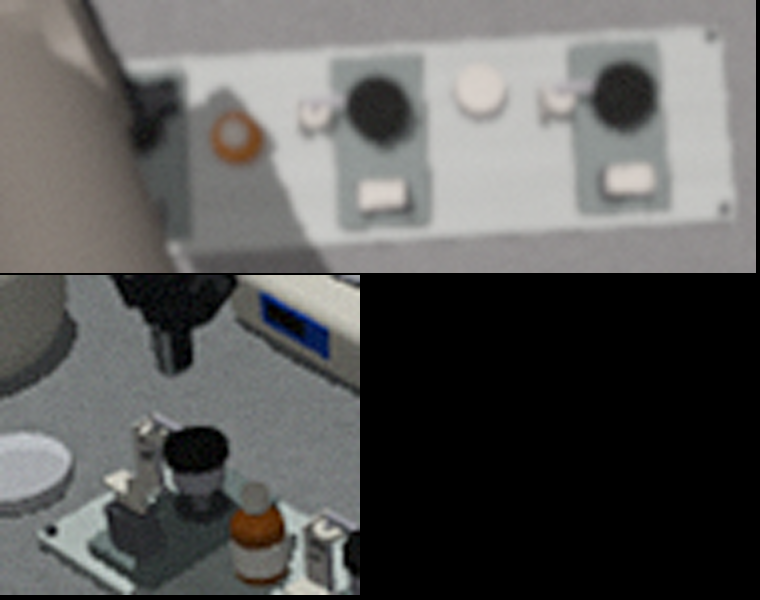

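The fingertip is at (248,154) in the side view, which agrees with the state, and the pad top at (254,171) matches my estimate. I'll correct by (+4,-7) mm and approach.

Call:
arm_command:
  increments:
    - [[0.004,-0.007,-0.015],[0,0,0],0]
    - [[0.004,-0.007,-0.03],[0,0,0],0]
    - [[0.004,-0.007,-0.045],[0,0,0],0]
    - [[0.004,-0.007,-0.053],[0,0,0],0]
    - [[0.004,-0.007,-0.053],[0,0,0],0]
    - [[0.004,-0.007,-0.053],[0,0,0],0]

```text
clock: 2.2
tcp_pos: [0.5528, 0.2249, 0.1094]
orientation: [-2.134, -2.305, 0.001]
contact_force: [-0.4, 0.4, 0.6]
grip_width: -0.0003
```

Next I'll press 4 mm, then 4 mm more. Contact is expected at TCP z of 0.101.

Call:
arm_command:
  increments:
    - [[0,0,-0.004],[0,0,0],0]
    - [[0,0,-0.008],[0,0,0],0]
    - [[0,0,-0.01],[0,0,0],0]
    - [[0,0,-0.012],[0,0,0],0]
    - [[0,0,-0.012],[0,0,0],0]
    - [[0,0,-0.012],[0,0,0],0]

```text
clock: 2.8
tcp_pos: [0.553, 0.225, 0.0979]
orientation: [2.134, 2.305, 0.001]
contact_force: [0.7, 0.5, 1.8]
grip_width: 0.0002
```

Call:
arm_command:
  increments:
    - [[0,0,-0.002],[0,0,0],0]
    - [[0,0,-0.004],[0,0,0],0]
    - [[0,0,-0.004],[0,0,0],0]
    - [[0,0,-0.004],[0,0,0],0]
    - [[0,0,-0.004],[0,0,0],0]

```text
clock: 3.3
tcp_pos: [0.553, 0.2249, 0.0938]
orientation: [2.134, 2.305, 0.001]
contact_force: [0.3, 1.4, 3.0]
grip_width: 0.0001
```

Call:
arm_command:
  increments:
    - [[0,0,-0.002],[0,0,0],0]
    - [[0,0,-0.003],[0,0,0],0]
    - [[0,0,-0.003],[0,0,0],0]
    - [[0,0,-0.003],[0,0,0],0]

```text
clock: 3.7
tcp_pos: [0.553, 0.225, 0.0908]
orientation: [2.134, 2.305, 0.001]
contact_force: [0.1, 1.2, 4.4]
grip_width: 0.0001
```

Call:
arm_command:
  increments:
    - [[0,0,0],[0,0,0],0]

```text
clock: 3.8
tcp_pos: [0.553, 0.225, 0.0908]
orientation: [2.134, 2.306, 0.001]
contact_force: [1.2, -0.5, 4.2]
grip_width: -0.0001
```

Call:
arm_command:
  increments:
    - [[0,0,0],[0,0,0],0]

```text
clock: 3.9
tcp_pos: [0.553, 0.2249, 0.0908]
orientation: [2.134, 2.305, 0.001]
contact_force: [0.6, 1.3, 4.9]
grip_width: 0.0
```

Call:
arm_command:
  increments:
    - [[0,0,0.005],[0,0,0],0]
    - [[0,0,0.01],[0,0,0],0]
    - [[0,0,0.02],[0,0,0],0]
    - [[0,0,0.04],[0,0,0],0]
    - [[0,0,0.06],[0,0,0],0]
    - [[0,0,0.06],[0,0,0],0]

```text
clock: 4.5
tcp_pos: [0.5539, 0.2251, 0.1534]
orientation: [2.133, 2.304, 0.005]
contact_force: [-0.3, -0.6, 0.5]
grip_width: 0.0001
```

The left pad reads about 4.5 N at 10 mm, as the softest should. Now the middle pad.

Call:
arm_command:
  increments:
    - [[0.003,-0.04,0],[0,0,0],0]
    - [[0.006,-0.08,0],[0,0,0],0]
    - [[0.009,-0.12,0],[0,0,0],0]
    - [[0.012,-0.16,0],[0,0,0],0]
    - [[0.013,-0.178,0],[0,0,0],0]
    - [[0.013,-0.178,0],[0,0,0],0]
    - [[0.013,-0.178,0],[0,0,0],0]

```text
clock: 5.2
tcp_pos: [0.5652, 0.0472, 0.1502]
orientation: [-2.134, -2.304, 0.001]
contact_force: [0.5, 0.7, -1.3]
grip_width: -0.0
```

Call:
arm_command:
  increments:
    - [[0,0,-0.02],[0,0,0],0]
    - [[0,0,-0.035],[0,0,0],0]
    - [[0,0,-0.04],[0,0,0],0]
    - [[0,0,-0.04],[0,0,0],0]
    - [[0,0,-0.04],[0,0,0],0]

```text
clock: 5.7
tcp_pos: [0.5661, 0.0478, 0.1111]
orientation: [2.133, 2.307, 0.001]
contact_force: [0.9, -0.0, -0.4]
grip_width: -0.0001
```

Descend to the same final height of 0.091, a 20 mm move.

Call:
arm_command:
  increments:
    - [[0,0,-0.005],[0,0,0],0]
    - [[0,0,-0.01],[0,0,0],0]
    - [[0,0,-0.013],[0,0,0],0]
    - [[0,0,-0.016],[0,0,0],0]
    - [[0,0,-0.018],[0,0,0],0]
    - [[0,0,-0.02],[0,0,0],0]
    - [[0,0,-0.02],[0,0,0],0]
    - [[0,0,-0.02],[0,0,0],0]

```text
clock: 6.5
tcp_pos: [0.5663, 0.047, 0.0917]
orientation: [2.134, 2.305, 0.002]
contact_force: [-2.9, 0.9, 11.1]
grip_width: 0.0003
```

Call:
arm_command:
  increments:
    - [[0,0,0],[0,0,0],0]

```text
clock: 6.6
tcp_pos: [0.5663, 0.047, 0.0918]
orientation: [2.134, 2.305, 0.002]
contact_force: [-3.0, 0.6, 11.1]
grip_width: 0.0002
```

Call:
arm_command:
  increments:
    - [[0,0,0],[0,0,0],0]

```text
clock: 6.7
tcp_pos: [0.5663, 0.047, 0.0918]
orientation: [2.134, 2.305, 0.002]
contact_force: [-3.4, 1.1, 11.1]
grip_width: 0.0002
```

Call:
arm_command:
  increments:
    - [[0,0,0.005],[0,0,0],0]
    - [[0,0,0.01],[0,0,0],0]
    - [[0,0,0.02],[0,0,0],0]
    - [[0,0,0.04],[0,0,0],0]
    - [[0,0,0.06],[0,0,0],0]
    - [[0,0,0.06],[0,0,0],0]

```text
clock: 7.3
tcp_pos: [0.5674, 0.0468, 0.1534]
orientation: [2.133, 2.303, 0.006]
contact_force: [0.1, -0.4, 0.9]
grip_width: 0.0001
```

Call:
arm_command:
  increments:
    - [[0.003,-0.04,0],[0,0,0],0]
    - [[0.006,-0.08,0],[0,0,0],0]
    - [[0.009,-0.12,0],[0,0,0],0]
    - [[0.012,-0.16,0],[0,0,0],0]
    - [[0.014,-0.18,0],[0,0,0],0]
    - [[0.014,-0.18,0],[0,0,0],0]
    - [[0.014,-0.18,0],[0,0,0],0]

```text
clock: 8.0
tcp_pos: [0.5793, -0.133, 0.15]
orientation: [-2.134, -2.304, 0.001]
contact_force: [-0.2, 1.0, 0.6]
grip_width: 0.0001
```

Call:
arm_command:
  increments:
    - [[0,0,-0.02],[0,0,0],0]
    - [[0,0,-0.035],[0,0,0],0]
    - [[0,0,-0.04],[0,0,0],0]
    - [[0,0,-0.04],[0,0,0],0]
    - [[0,0,-0.04],[0,0,0],0]

```text
clock: 8.5
tcp_pos: [0.58, -0.1328, 0.1109]
orientation: [2.133, 2.306, 0.0]
contact_force: [-0.2, -0.1, 1.2]
grip_width: 0.0
```

The middle pad reads 11.1 N at 9.2 mm, which makes it the firm one. Now I'll press the right pad.

Call:
arm_command:
  increments:
    - [[0,0,-0.005],[0,0,0],0]
    - [[0,0,-0.01],[0,0,0],0]
    - [[0,0,-0.013],[0,0,0],0]
    - [[0,0,-0.016],[0,0,0],0]
    - [[0,0,-0.018],[0,0,0],0]
    - [[0,0,-0.02],[0,0,0],0]
    - [[0,0,-0.02],[0,0,0],0]
    - [[0,0,-0.02],[0,0,0],0]

```text
clock: 9.3
tcp_pos: [0.5802, -0.1332, 0.0913]
orientation: [2.134, 2.305, 0.001]
contact_force: [-1.3, -0.5, 6.9]
grip_width: -0.0001
```

Call:
arm_command:
  increments:
    - [[0,0,0],[0,0,0],0]

```text
clock: 9.4
tcp_pos: [0.5802, -0.1332, 0.0913]
orientation: [2.134, 2.305, 0.001]
contact_force: [-0.5, 0.2, 7.2]
grip_width: -0.0
```

Call:
arm_command:
  increments:
    - [[0,0,0],[0,0,0],0]

```text
clock: 9.5
tcp_pos: [0.5802, -0.1332, 0.0913]
orientation: [2.134, 2.305, 0.001]
contact_force: [-1.4, -0.0, 6.7]
grip_width: 0.0003
```

Call:
arm_command:
  increments:
    - [[0,0,0.005],[0,0,0],0]
    - [[0,0,0.01],[0,0,0],0]
    - [[0,0,0.02],[0,0,0],0]
    - [[0,0,0.04],[0,0,0],0]
    - [[0,0,0.06],[0,0,0],0]
    - [[0,0,0.06],[0,0,0],0]

```text
clock: 10.1
tcp_pos: [0.5812, -0.1336, 0.1534]
orientation: [2.132, 2.303, 0.004]
contact_force: [0.3, -0.6, -0.6]
grip_width: 0.0001
```

The readings are 4.5 N left, 11.1 N middle and 6.9 N right, so left is the softest. Now to its tag at (0.490, 0.222).

Call:
arm_command:
  increments:
    - [[-0.01,0.04,0],[0,0,0],0]
    - [[-0.02,0.08,0],[0,0,0],0]
    - [[-0.03,0.12,0],[0,0,0],0]
    - [[-0.04,0.16,0],[0,0,0],0]
    - [[-0.05,0.2,0],[0,0,0],0]
    - [[-0.06,0.24,0],[0,0,0],0]
    - [[-0.07,0.28,0],[0,0,0],0]
    - [[-0.08,0.32,0],[0,0,0],0]
    - [[-0.09,0.355,0],[0,0,0],0]
    - [[-0.09,0.355,0],[0,0,0],0]

```text
clock: 11.1
tcp_pos: [0.4871, 0.2279, 0.15]
orientation: [-2.122, -2.313, -0.001]
contact_force: [0.0, 0.2, -0.4]
grip_width: -0.0003
```

Call:
arm_command:
  increments:
    - [[0,0,-0.02],[0,0,0],0]
    - [[0,0,-0.035],[0,0,0],0]
    - [[0,0,-0.04],[0,0,0],0]
    - [[0,0,-0.04],[0,0,0],0]
    - [[0,0,-0.04],[0,0,0],0]

```text
clock: 11.6
tcp_pos: [0.4901, 0.2215, 0.111]
orientation: [2.135, 2.305, 0.0]
contact_force: [0.4, -0.3, 0.6]
grip_width: -0.0004
```

```bash
python3 - <<'E'
from h import *
import cv2
b=r.grab_frame("side");print(r.get_obs()["tcp_pos"])
cv2.imwrite("pics/c3.png",cv2.resize(b[145:275,205:375],None,fx=4.5,fy=4.5,interpolation=cv2.INTER_CUBIC))
E
```

```text
[0.49027497 0.22172954 0.11127248]
```

View pics/c3.png

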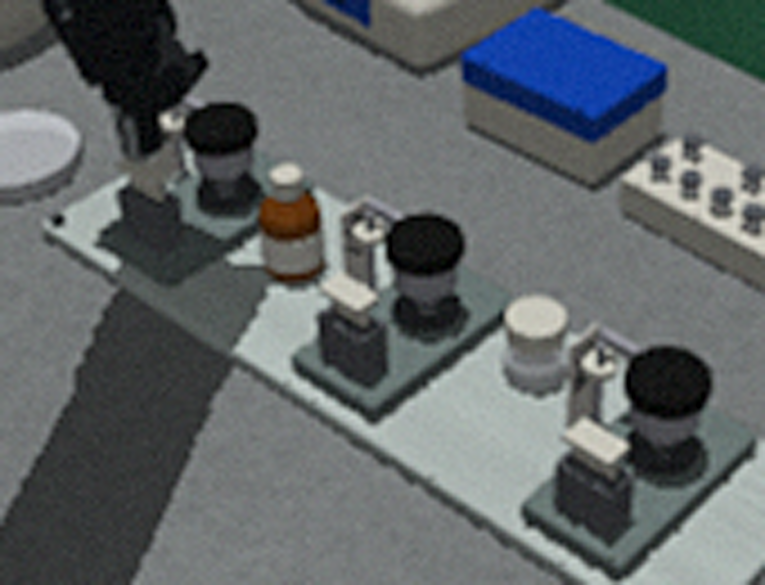

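The fingertips stand over the left tag at (140,150). The middle and right rings at (365,225) and (600,360) have dropped, and both of their tags are still up. Press to 0.084.

Call:
arm_command:
  increments:
    - [[0,0,-0.006],[0,0,0],0]
    - [[0,0,-0.01],[0,0,0],0]
    - [[0,0,-0.014],[0,0,0],0]
    - [[0,0,-0.018],[0,0,0],0]
    - [[0,0,-0.022],[0,0,0],0]
    - [[0,0,-0.025],[0,0,0],0]
    - [[0,0,-0.028],[0,0,0],0]
    - [[0,0,-0.028],[0,0,0],0]
    - [[0,0,-0.028],[0,0,0],0]
    - [[0,0,-0.028],[0,0,0],0]

```text
clock: 12.65
tcp_pos: [0.49, 0.2219, 0.0838]
orientation: [2.134, 2.305, 0.001]
contact_force: [-3.3, -2.6, 14.6]
grip_width: 0.0
```

It has bottomed out at 0.0838 with 14.6 N. Retreat and look.

Call:
arm_command:
  increments:
    - [[0,0,0.01],[0,0,0],0]
    - [[0,0,0.03],[0,0,0],0]
    - [[0,0,0.06],[0,0,0],0]
    - [[0,0,0.1],[0,0,0],0]
    - [[-0.02,0.04,0.13],[0,0,0],0]
    - [[-0.04,0.08,0.15],[0,0,0],0]
    - [[-0.07,0.12,0.16],[0,0,0],0]
    - [[-0.1,0.16,0.16],[0,0,0],0]
    - [[-0.1,0.16,0.16],[0,0,0],0]
    - [[-0.1,0.16,0.16],[0,0,0],0]

```text
clock: 13.65
tcp_pos: [0.3884, 0.383, 0.2425]
orientation: [-2.129, -2.31, 0.001]
contact_force: [0.6, -1.2, 0.3]
grip_width: 0.0001
```

```bash
python3 - <<'E'
from h import *
import cv2
b=r.grab_frame("side");o=r.get_obs();print(o["tcp_pos"],o["contact_force"],o["clock"])
cv2.imwrite("pics/c4.png",cv2.resize(b[145:275,205:375],None,fx=4.5,fy=4.5,interpolation=cv2.INTER_CUBIC))
E
```

```text
[0.38978964 0.38135868 0.24240715] [ 0.7143342  -0.26440871  0.28186335] 13.7
```

View pics/c4.png

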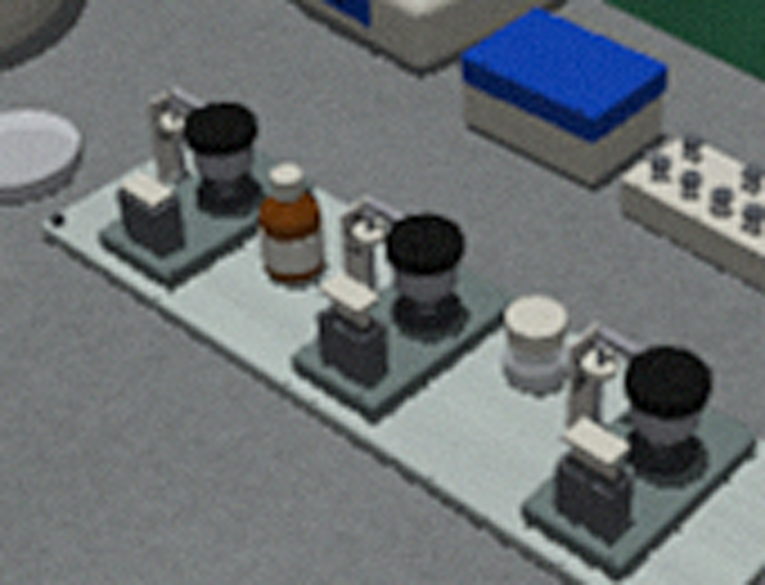

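The left tag at (147,190) lies flat on its housing. The middle and right tags at (348,293) and (595,448) are up, all three rings are down, and the bystanders in view haven't moved.

```bash
python3 -c "
from bench import r
print(r.hand_in())"
```

```text
the job is handed in; nothing more can be done
None
```

I pressed all three pads and found the left spring softest, then pushed the left tag fully down and handed the job in at about 14 s.

| Station | Force | Depth pressed | Result |
|---|---|---|---|
| Left | about 4.5 N | 10 mm | softest |
| Right | about 6.9 N | 9.7 mm | middle |
| Middle | 11.1 N | 9.2 mm | firmest |

- **Tag:** the left tag bottomed out with the fingertip about 67 mm above the bench, at 14.6 N.
- **Last picture:** the left tag lies on its housing, the other two tags are up and all three rings are down. The bystanders in view look unmoved; the beaker and spatula were outside that crop, but the arm never went near them.
- **Disagreements:** the forces came out 0.2–0.5 N below the nominal values, which doesn't affect the ranking. The first approach stopped about 7 mm short, which I corrected before pressing. No check failed.

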